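Turn the board over and light it with the handlamp

TASK

Prepare the circuit board for inspection of its solder side: first turn the hinged board frame right over until it lies flat on its rests on the other side of the hinge. Then lift the orange handlamp by its handle off the charging dock and stand it upright on the yellow pad of the board stand, wholly on the pad and with its lens facing the board. Do not drop or tip the lamp, and leave everything else where it is.

Things in the scene. Friction and masses are not known exactly. Their poses are not given: they have to be found in the camera images.
- stand: fixed board stand: aluminium base plate 170 (x) by 325 (y) by 12 mm, from y = -175 to +150 mm. Origin on the table top straight below the hinge axis, z up. The hinge axis runs along its x, 50 mm above the origin, between two blue brackets at x = +-83 mm (62 mm high). Yellow pad on the -y side; two black rubber rests (46 mm high, at y = 118 mm) on the +y side
- board (a joint): hinge of the board frame, rad: 0 = level over the pad (-y side of the stand), 1.57 = upright, 3.14 = flat on the rests on the +y side (end of travel). Starts at 0.9 to 1.2, leaning over the pad. Stiff: it stays where left; about 4 N at the free edge moves it. Blue frame with a green board, 150 mm along the hinge, 8 mm thick, 4 to 134 mm from the axis
- board_edge (a point): middle of the free edge of the board frame, 134 mm from the hinge axis, at mid thickness. The components (up to 8 mm high) are on the face that looks up at first, the bare solder side with copper dots on the face that looks down at the pad
- pad (a point): centre of the top of the round yellow pad, 120 mm in diameter, 16 mm above the table, 110 mm from the hinge axis on the stand's -y side
- dock: fixed round black charging dock, 112 mm in diameter; the lamp stands in it on a floor 30 mm above the table inside a rim 40 mm high with 92 mm inner diameter. Origin at the centre of its underside, z up
- lamp: orange handlamp, 193 mm high, 0.45 kg or a little more or less. Origin at the centre of its underside, z up. Round black foot 80 mm in diameter, body 68 mm in diameter up to 130 mm; the round lens looks along its -x axis, a red switch is on its +x side. Straight handle bar on top, along its y axis
- lamp_handle (a point): middle of the lamp's handle bar: 16 mm thick, 76 mm free length between its legs, its axis 185 mm above the foot; 47 mm of free space between it and the lamp's body
- lamp_lens (a point): centre of the lamp's lens face, 43 mm from its axis towards -x, 75 mm above the foot
- partsbox: bystander: open red compartment box with small parts, 90 x 120 x 35 mm, origin at the centre of its underside
- meter: bystander: yellow multimeter lying flat, 150 x 80 x 41 mm, origin at the centre of its underside
- spool: bystander: solder spool standing on its flange, 60 mm diameter, 46 mm high, origin at the centre of its underside
- flux: bystander: white bottle with red cap, 48 mm diameter, 110 mm high, origin at the centre of its underside

How it is judged:
By the outcome, as a careful person would: the job done as asked, in the order asked, and still so for the second after the job is handed in, with the robot touching nothing.
It also fails if it takes over 70 s, if anything falls off the work surface, if the arm or the gripper's body presses on something with over 40 N, if the wrist force passes 120 N, or if a joint passes its speed limit or range.

ROBOT

A 7-joint arm with a two-finger parallel gripper is mounted at the origin on the work surface. World frame = base frame: x ahead of the robot, y to its left, z up, the work surface at z = 0. Lengths are in m, angles in rad, forces in N, time in s.
With the tool pointing down it reaches from about 0.425 to 0.925 m from the base axis. Payload 6.8 kg.
Tool frame: the origin (TCP) lies between the finger pads; the fingertips stand env.tips_ahead ahead of it and the grasp point (between the pads) is the TCP (env.tips_ahead is the distance from the TCP to the fingertips, in m); z points along the fingers, y is the line along which they close (so a half turn about z gives the same grasp; the last joint's range is limited). The gripper opens to 88 mm and grips with 3 to 60 N. Pads are 20 mm wide; open, the fingers measure 115 mm over their backs; the gripper's body (75 mm by 178 mm) begins 61 mm behind the grasp point.
Start: joints at [-1.345, 0.477, 0.022, 1.555, -0.011, 1.109, -0.083], TCP at [0.221, 0.638, 0.242] pointing down, gripper open.
Joint ranges: [-2.96, 2.96], [-0.34, 2.1], [-1.41, 1.46], [0.24, 2.44], [-1.37, 4.51], [0.17, 1.92], [-2.96, 2.96]. Speed limits (rad/s): [2.39, 2.39, 3.14, 3.14, 3.14, 3.14, 3.14].

INTERFACE

Orientations are given as a unit quaternion [w, x, y, z].
In Python, from bench import env gives the robot as it stands.
- The arm moves only by the tool arm_command, never from a script. Its argument "steps" is a list of rows, each a list of 3 entries, a list of its own where there are three numbers: the opening, from -1 (shut) to 1 (fully open), then the shift along the tool's x, y, z in cm, then the turn about the tool's z in rad. A call has 1 to 5 rows; each row shifts and turns the commanded pose from where the row before left it, along the tool's axes as they then stand; what a row does not reach is not made up. A row lasts 1/12 s, in which the tool goes at most 41.7 mm and 7.16 degrees, less where a joint would pass 70% of its speed; a pose out of reach is approached as far as the arm can. A call with a gripper value outside its range is refused whole. The fingers move at their own pace and stop on an object; "newtons" is the grip in N (left out, the last holds). Time passes only in rows, so rows that do not move let the fingers close. It gives the time, the measured TCP pose, the force, the opening and the grip force at its end, in the units of the state.
- env.sense(): the state, without advancing time (a new reading comes with each control period).
- env.camera(name): name is "scene" or "top"; returns a dict with "color" (400x640x3 uint8, blue, green, red), "mtx" (3x3 intrinsics, pixels), "R" (3x3) and "t" (3): a world point X has camera coordinates R X + t. Camera axes: x right, y down, z forward; pixel columns grow to the right and rows downward; lengths in m; the calibration is good to about 2 mm. A picture is of the moment at which its call begins. There is no depth.
- env.finish_job(): hands the job in; it is judged then, once.
The state is a dict: "clock": time; "joints": joint angles; "qd": joint speeds; "effort": joint torques, N m; "ee_pos": TCP position; "orientation": TCP orientation; "wrist_force": force on the tool from outside, world axes, zero at the start; "torque": the same for the moment, N m; "gripper_width": finger opening in m; "grasp_force": force on a finger pad.
Only numpy, scipy, OpenCV 4.12 (cv2) and the standard library are available. Lean on these libraries where they do the work, as an engineer would, in place of code of your own. Each camera call takes 0.05 s, during which the arm holds its last target. There are 200 camera calls.

## Working session

There is one attempt and no reset: what is moved stays moved. The work goes in short steps, Python scripts to look and compute and a tool call to move; the robot and the scene stay as the last step left them, time stands still between calls to the robot, and variables do not carry over. Pictures are saved under pics/ and viewed, at most 10 in all, crops included, and the job is handed in when it is done.

Besides the shell and the picture viewer there is one more tool, called after "Request:" as name(argument=value, ...) on one line, values as JSON. arm_command: Moves the arm, as the interface text tells. Its arguments: {"type":"object","properties":{"steps":{"type":"array"},"newtons":{"type":"number"}},"required":["steps"]}

```bash
ls; mkdir -p pics
python3 - <<'E'
from bench import env
import cv2,pickle
s=env.sense();print({k:s[k] for k in('clock','ee_pos','orientation','gripper_width')},env.tips_ahead)
d={}
for n in('scene','top'):
    d[n]=env.camera(n);cv2.imwrite(f'pics/{n}0.png',d[n]['color']);print(n,d[n]['mtx'].tolist(),d[n]['R'].round(3).tolist(),d[n]['t'])
pickle.dump(d,open('v0.pkl','wb'))
E
```

```text
pics
{'clock': 0.0, 'ee_pos': array([0.22098459, 0.63722136, 0.24071295]), 'orientation': array([-7.24566428e-05,  1.66114433e-01,  9.86106094e-01, -8.72896583e-04]), 'gripper_width': 0.08797853480271253} 0.019
scene [[376.72664581560673, 0.0, 319.3805546503469], [0.0, 376.72664581560673, 197.63844187673828], [0.0, 0.0, 1.0]] [[-0.86, 0.51, 0.007], [0.353, 0.604, -0.714], [-0.368, -0.612, -0.7]] [ 0.47625122 -0.11637921  1.27223502]
top [[441.7752546868093, 0.0, 320.1195911034067], [0.0, 441.7752546868093, 195.3265577418566], [0.0, 0.0, 1.0]] [[-0.024, -1.0, -0.007], [-0.986, 0.025, -0.167], [0.167, 0.003, -0.986]] [0.05873759 0.61022805 1.05831083]
```

View pics/scene0.png

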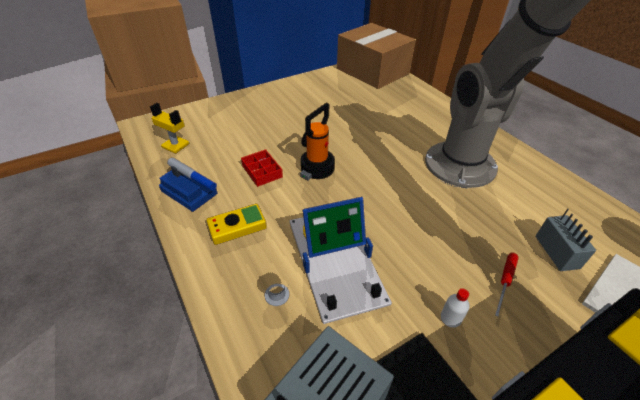

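View pics/top0.png

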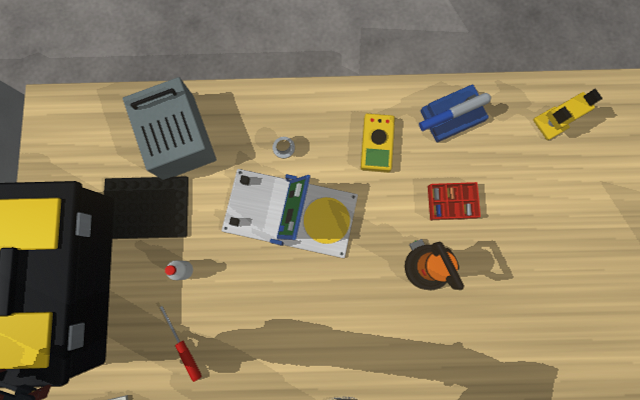

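Scene view: lamp at about (317,150) on its dock, board leaning at (335,227), rests at (332,302) and (376,291), meter (236,224), box (262,168), spool (277,294), flux (455,308). Top view: pad at (326,220), board top edge at (300,208), lamp handle at (448,264), dock at (432,267). I'll enlarge the stand and the lamp.

Run:
```python
import cv2,pickle,numpy as np
d=pickle.load(open('v0.pkl','rb'))
S,T=d['scene']['color'],d['top']['color']
def c(i,x,y,w,h):return cv2.resize(i[y:y+h,x:x+w],(400,300),interpolation=cv2.INTER_CUBIC)
a=np.vstack([np.hstack([c(S,280,190,160,120),c(S,280,90,80,60+0)]),np.hstack([c(T,215,160,160,120),c(T,395,225,96,72)])])
cv2.imwrite('pics/crops.png',a)
```

```text
(no output)
```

View pics/crops.png

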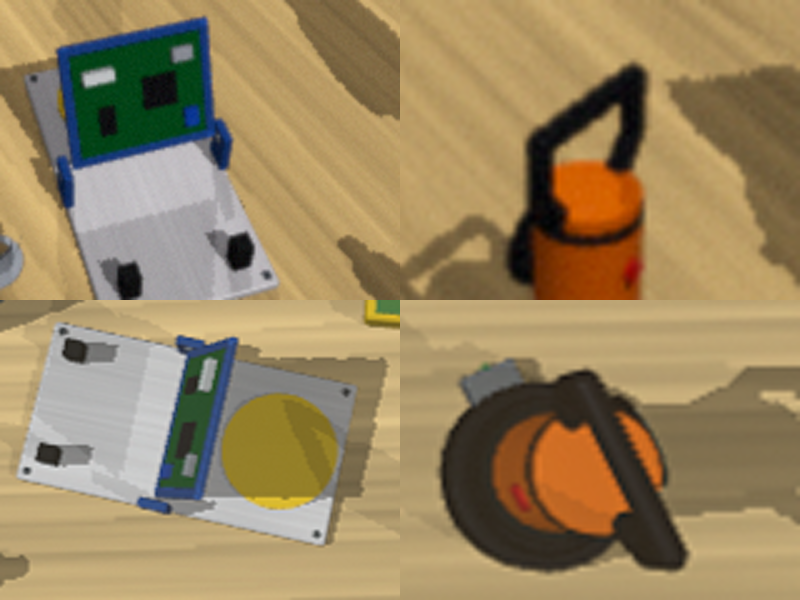

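Crops: free edge corners, scene (304,209) and (363,198), top (309,176) and (297,239). Handle bar ends, scene (307,119) and (328,105), top (439,244) and (461,287). The red switch is on the +y/-x side, so the lens faces +x/-y, away from the stand. The pad is a clean yellow ellipse in the top view.

```bash
cat > h.py <<'E'
import cv2,numpy as np,pickle
def P(c):return c['mtx']@np.c_[c['R'],c['t']]
def tri(d,s,t):
    x=cv2.triangulatePoints(P(d['scene']),P(d['top']),np.float64(s).reshape(2,1),np.float64(t).reshape(2,1)).ravel();x=x[:3]/x[3]
    e=[np.linalg.norm(proj(d[n],x)-p) for n,p in(('scene',s),('top',t))]
    return x,np.round(e,1)
def proj(c,x):
    q=P(c)@np.r_[x,1];return q[:2]/q[2]
def ray(c,p,z):
    v=c['R'].T@np.linalg.inv(c['mtx'])@np.r_[p,1];o=-c['R'].T@c['t'];return o+v*(z-o[2])/v[2]
def big(m):
    return max(cv2.findContours(m.astype(np.uint8),cv2.RETR_EXTERNAL,cv2.CHAIN_APPROX_NONE)[0],key=cv2.contourArea)
E
python3 - <<'E'
from h import *
np.set_printoptions(precision=4,suppress=True)
d=pickle.load(open('v0.pkl','rb'))
for n,s,t in[('edge+x',(304,209.2),(309.4,176)),('edge-x',(362.8,198),(297,238.8)),('hand+x',(307,119),(439.4,244.2)),('hand-x',(328,105),(461,287.4)),
 ('plate +x-y',(290.4,220),(357,194)),('plate -x+y',(390,306),(222.2,231.2)),('brkt +x',(305.6,254),(288,175)),('brkt -x',(368.4,240),(276,241))]:print(n,*tri(d,s,t))
c=d['top']
for n,p in[('+x+y',(238.2,168.8)),('-x+y',(222.2,231.2)),('+x-y',(357,194)),('-x-y',(347,258))]:print('pl',n,ray(c,p,.012))
hsv=cv2.cvtColor(c['color'],cv2.COLOR_BGR2HSV);m=cv2.inRange(hsv,(20,120,60),(35,255,255));m[:, :290]=0;m[:,362:]=0;m[:180]=0;m[280:]=0
k=cv2.convexHull(big(m));e=cv2.fitEllipse(k);print('pad',e,ray(c,e[0],.016))
# dock: dark disk, switch
m=cv2.inRange(hsv,(0,150,60),(6,255,255))[225:300,395:480];ys,xs=np.nonzero(m);print('switch',xs.mean()+395 if len(xs) else None,ys.mean()+225 if len(ys) else None,len(xs))
E
```

```text
edge+x [0.6362 0.0664 0.1698] [0.1 0. ]
edge-x [0.4943 0.0983 0.1639] [1.3 1. ]
hand+x [ 0.4741 -0.2052  0.2117] [0.2 0.2]
hand-x [ 0.383  -0.2428  0.211 ] [0.5 0.6]
plate +x-y [ 0.6192 -0.0522  0.0102] [0.2 0.2]
plate -x+y [ 0.534   0.3006 -0.0057] [1.  0.7]
brkt +x [0.6616 0.1207 0.0769] [1.  0.7]
brkt -x [0.4998 0.1533 0.064 ] [0.6 0.4]
pl +x+y [0.6946 0.2577 0.012 ]
pl -x+y [0.5311 0.2978 0.012 ]
pl +x-y [ 0.6193 -0.0523  0.012 ]
pl -x-y [ 0.455  -0.0207  0.012 ]
pad ((326.274658203125, 220.09800720214844), (45.78800582885742, 46.111785888671875), 6.229772090911865) [0.5526 0.0294 0.016 ]
switch 423.42857142857144 272.0 14
```

Request:
arm_command(steps=[[-1,[0,0,0],-0.098],[-1,[-2.58,-2.84,0],0],[-1,[-2.58,-2.84,0],0],[-1,[-2.58,-2.84,0],0],[-1,[-2.58,-2.84,0],0]], newtons=30)

```text
clock: 0.52
ee_pos: [0.2954, 0.5014, 0.2411]
orientation: [-0.0, 0.117, 0.993, -0.0]
wrist_force: [0.6, 0.4, 0.3]
gripper_width: 0.0581
grasp_force: 0.0
```

Request:
arm_command(steps=[[-1,[-2.58,-2.84,0],0],[-1,[-2.58,-2.84,0],0],[-1,[-2.58,-2.84,0],0],[-1,[-2.58,-2.84,0],0],[-1,[-2.58,-2.84,0],0]])

```text
clock: 0.93
ee_pos: [0.3876, 0.333, 0.2415]
orientation: [-0.0, 0.118, 0.993, -0.0]
wrist_force: [1.0, 0.0, -0.1]
gripper_width: 0.0246
grasp_force: 0.0
```

Request:
arm_command(steps=[[-1,[-2.58,-2.84,0],0],[-1,[-2.58,-2.84,0],0],[-1,[-2.58,-2.84,0],0],[-1,[-2.58,-2.84,0],0],[-1,[-2.58,-2.84,0],0]])

```text
clock: 1.35
ee_pos: [0.4798, 0.1649, 0.2416]
orientation: [-0.0, 0.118, 0.993, -0.0]
wrist_force: [0.4, 0.9, -0.5]
gripper_width: 0.0001
grasp_force: 0.0
```

Request:
arm_command(steps=[[-1,[-2.58,-2.84,0],0],[-1,[-2.58,-2.84,0],0],[-1,[-2.58,-2.84,0],0],[-1,[0,0,0],0],[-1,[0,0,0],0]])

```text
clock: 1.77
ee_pos: [0.5352, 0.0633, 0.2413]
orientation: [-0.0, 0.12, 0.993, -0.0]
wrist_force: [0.0, 0.5, 0.0]
gripper_width: 0.0005
grasp_force: 0.0
```

Request:
arm_command(steps=[[-1,[-2.5,-2.8,0],0],[-1,[0,0,0],0],[-1,[0,0,3],0],[-1,[0,0,3],0],[-1,[0,0,2.2],0]])

```text
clock: 2.18
ee_pos: [0.5513, 0.0346, 0.1577]
orientation: [-0.001, 0.117, 0.993, 0.0]
wrist_force: [-0.6, -0.2, 0.6]
gripper_width: 0.0005
grasp_force: 0.0
```

Run:
```python
from bench import env
from h import *
np.set_printoptions(precision=4,suppress=True)
s=env.sense();print(s['ee_pos'],s['joints'],s['wrist_force'])
d={n:env.camera(n) for n in('scene','top')}
cv2.imwrite('pics/p1.png',np.vstack([cv2.resize(d['scene']['color'][120:320,240:440],(500,300)),cv2.resize(d['top']['color'][130:290,200:480],(500,300))]))
```

```text
[0.5513 0.0346 0.1577] [-0.4136  0.385   0.2988  1.9461 -0.1512  0.8332  1.3039] [-0.6264 -0.193   0.5812]
```

View pics/p1.png

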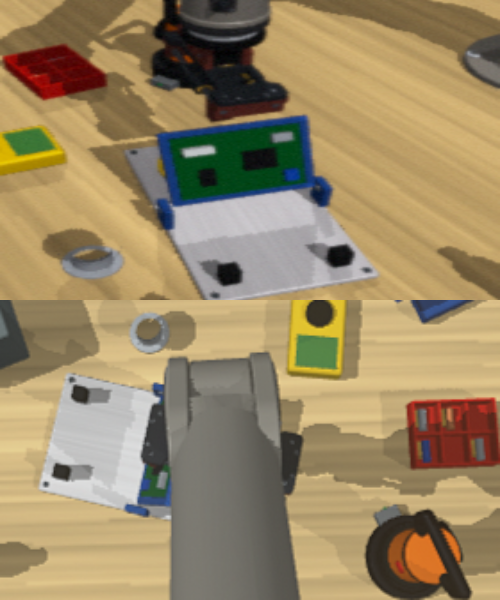

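Gripper is lowered behind the board on the pad side, clear of everything. Now the push.

Request:
arm_command(steps=[[-1,[0,2.3,0],0],[-1,[0,2.0,0],0],[-1,[0,2.0,-0.3],0],[-1,[0,2.0,-0.4],0],[-1,[0,0,0],0]])

```text
clock: 2.7
ee_pos: [0.5731, 0.1189, 0.1687]
orientation: [0.001, 0.115, 0.993, 0.002]
wrist_force: [0.8, 0.4, 0.2]
gripper_width: 0.0005
grasp_force: 0.0
```

Request:
arm_command(steps=[[-1,[0,2.2,-0.3],0],[-1,[0,1.5,0.5],0],[-1,[0,1.5,0.6],0],[-1,[0,1.3,0.9],0],[-1,[0,1.2,1.1],0]])

```text
clock: 3.12
ee_pos: [0.5908, 0.19, 0.1386]
orientation: [0.001, 0.117, 0.993, 0.001]
wrist_force: [0.1, -1.2, 2.6]
gripper_width: 0.0003
grasp_force: 1.4
```

Run:
```python
from bench import env
from h import *
d={n:env.camera(n) for n in('scene','top')}
cv2.imwrite('pics/p2.png',np.vstack([cv2.resize(d['scene']['color'][120:320,240:440],(500,300)),cv2.resize(d['top']['color'][130:290,200:480],(500,300))]))
```

```text
(no output)
```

View pics/p2.png

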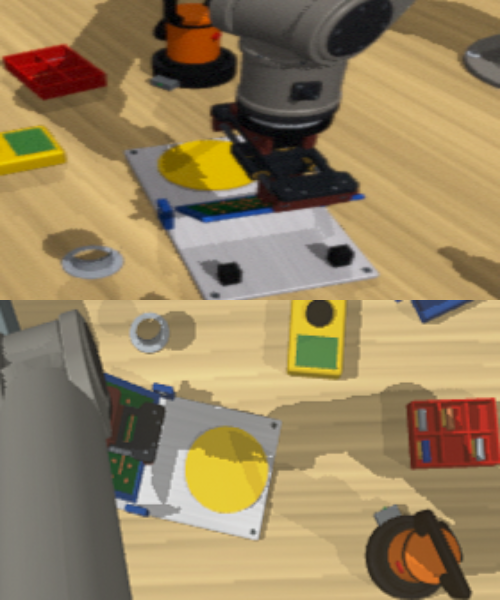

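The board is past upright (about 2.4 rad) and moving with the fingers. I'll continue down the arc.

Request:
arm_command(steps=[[-1,[0,1.2,1.1],0],[-1,[0,0.8,1.2],0],[-1,[0,0.7,1.2],0],[-1,[0,0.5,1.2],0],[-1,[0,0.2,1.0],0]])

```text
clock: 3.63
ee_pos: [0.5976, 0.2224, 0.0797]
orientation: [-0.0, 0.117, 0.993, -0.0]
wrist_force: [-0.2, -1.6, 1.7]
gripper_width: 0.0008
grasp_force: 0.8
```

Request:
arm_command(steps=[[-1,[0,0.2,0.5],0],[-1,[0,0,0.3],0],[-1,[0,0,0.2],0],[-1,[0,0,0],0]])

```text
clock: 3.97
ee_pos: [0.5977, 0.2238, 0.0733]
orientation: [-0.001, 0.118, 0.993, 0.0]
wrist_force: [-7.9, -0.4, 15.6]
gripper_width: 0.0008
grasp_force: 7.9
```

Request:
arm_command(steps=[[-1,[0,0,-4],0],[-1,[0,0,-4],0],[-1,[0,0,-4],0],[-1,[0,0,-4],0],[-1,[0,0,-4.1],0]])

```text
clock: 4.38
ee_pos: [0.598, 0.2233, 0.2746]
orientation: [-0.0, 0.118, 0.993, 0.0]
wrist_force: [0.9, 0.1, -0.2]
gripper_width: 0.0001
grasp_force: 0.0
```

Request:
arm_command(steps=[[1,[0.5,-3.96,0],0],[1,[0.5,-3.96,0],0],[1,[0.5,-3.96,0],0],[1,[0.5,-3.96,0],0],[1,[0.5,-3.96,0],0]])

```text
clock: 4.8
ee_pos: [0.5269, 0.0353, 0.2728]
orientation: [0.0, 0.118, 0.993, 0.0]
wrist_force: [0.4, -0.1, 0.4]
gripper_width: 0.0303
grasp_force: 0.0
```

Run:
```python
from bench import env
from h import *
s=env.sense();print(s['ee_pos'])
d={n:env.camera(n) for n in('scene','top')}
pickle.dump(d,open('v3.pkl','wb'))
cv2.imwrite('pics/p3.png',np.vstack([cv2.resize(d['scene']['color'][80:320,240:440],(400,400))[:300*1+100],cv2.resize(d['top']['color'][130:290,200:480],(400,200))]))
```

```text
[0.52687812 0.03525997 0.27284907]
```

View pics/p3.png

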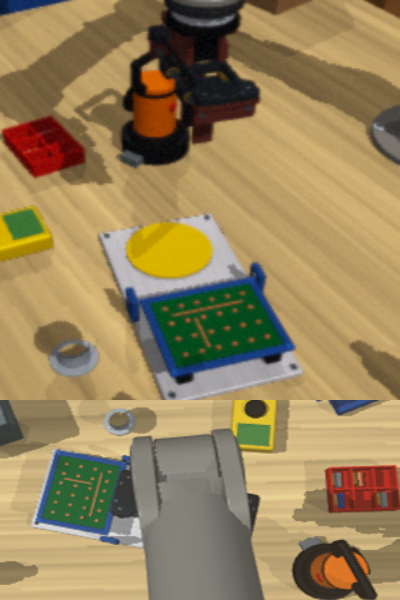

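The board lies flat on its rests with its copper side up, and the pad is clear in the scene view. I'll continue to the lamp.

Request:
arm_command(steps=[[1,[0.5,-3.93,0],0],[1,[0.5,-3.93,0],0],[1,[0.5,-3.93,0],0],[1,[0.5,-3.93,0],0],[1,[0.5,-3.93,0],0]])

```text
clock: 5.32
ee_pos: [0.457, -0.1496, 0.2729]
orientation: [0.001, 0.117, 0.993, 0.0]
wrist_force: [0.4, 0.2, -0.8]
gripper_width: 0.0718
grasp_force: 0.0
```

Request:
arm_command(steps=[[1,[0.5,-3.93,0],0],[1,[0.5,-3.93,0],0],[1,[0,0,0],0.12],[1,[0,0,0],0.12],[1,[0,0,0],0.12]])

```text
clock: 5.73
ee_pos: [0.4295, -0.2232, 0.2728]
orientation: [0.0, 0.297, 0.955, 0.0]
wrist_force: [-0.0, 0.5, 0.5]
gripper_width: 0.088
grasp_force: 0.0
```

Request:
arm_command(steps=[[1,[0,0,0],0.12],[1,[0,0,0],0.12],[1,[0,0,0],0.12],[1,[0,0,0],0.12],[1,[0,0,0],0.12]])

```text
clock: 6.15
ee_pos: [0.43, -0.2222, 0.2728]
orientation: [0.0, 0.565, 0.825, 0.0]
wrist_force: [-0.5, -0.9, -0.1]
gripper_width: 0.088
grasp_force: 0.0
```

Request:
arm_command(steps=[[1,[0,0,0],0.12],[1,[0,0,0],0.12],[1,[0,0,0],0.12],[1,[0,0,0],0.12],[1,[0,0,0],0.12]])

```text
clock: 6.57
ee_pos: [0.43, -0.2222, 0.2727]
orientation: [0.0, 0.784, 0.621, 0.0]
wrist_force: [0.3, 0.9, 0.0]
gripper_width: 0.0882
grasp_force: 0.0
```

Request:
arm_command(steps=[[1,[0,0,0],0.12],[1,[0,0,0],0.12],[1,[0,0,0],0.12],[1,[0,0,0],0.12],[1,[0,0,0],0.12]])

```text
clock: 6.98
ee_pos: [0.43, -0.2222, 0.2728]
orientation: [-0.0, 0.932, 0.362, 0.0]
wrist_force: [-0.1, 0.2, -0.3]
gripper_width: 0.0879
grasp_force: 0.0
```

Request:
arm_command(steps=[[1,[0,0,0],0.12],[1,[0,0,0],0.12],[1,[0,0,0],0.115],[1,[0,0,0],0],[1,[0,0,0],0]])

```text
clock: 7.4
ee_pos: [0.4299, -0.2223, 0.2727]
orientation: [0.0, 0.981, 0.196, 0.0]
wrist_force: [-0.1, 0.6, 0.3]
gripper_width: 0.0875
grasp_force: 0.0
```

Run:
```python
from bench import env
from h import *
np.set_printoptions(precision=4,suppress=True)
s=env.sense();q=s['orientation'];print(s['ee_pos'],q,'psi',2*np.arctan2(q[2],q[1])-np.pi/2,s['joints'],s['gripper_width'])
from h import *
d=pickle.load(open('v3.pkl','rb'))
c=d['scene'];hsv=cv2.cvtColor(c['color'],cv2.COLOR_BGR2HSV);m=cv2.inRange(hsv,(20,150,60),(35,255,255));m[:,280:370];M=np.zeros_like(m);M[180:260,280:370]=m[180:260,280:370]
e=cv2.fitEllipse(cv2.convexHull(big(M)));print(e,ray(c,e[0],.016),tri(d,e[0],(326.27,220.1)))
c=env.camera('scene')
cv2.imwrite('pics/p4.png',cv2.resize(c['color'][80:200,250:410],(640,480),interpolation=cv2.INTER_CUBIC))
```

```text
[ 0.4299 -0.2223  0.2727] [0.     0.9806 0.1961 0.0002] psi -1.1760410585740408 [-0.4135  0.1484  0.8593  2.0027 -0.1301  1.0449 -0.6701] 0.08754367168259145
((324.0647277832031, 229.5875244140625), (33.33418655395508, 42.71630859375), 93.24565887451172) [0.5575 0.0314 0.016 ] (array([0.554 , 0.0287, 0.0109]), array([0.5, 0.4]))
```

View pics/p4.png

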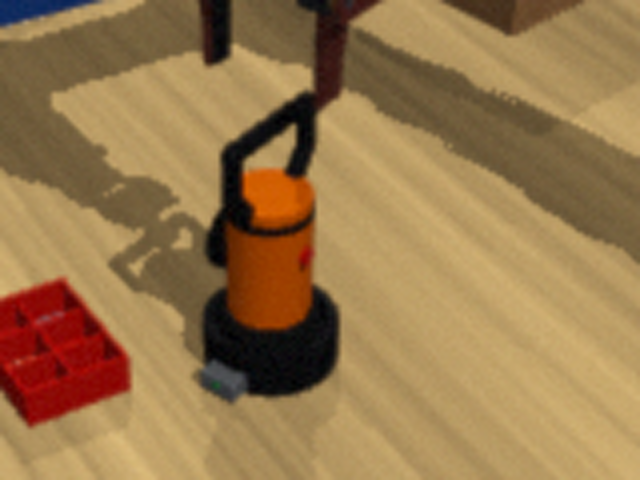

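The fingers straddle the handle bar (bar middle at crop (268,122), fingers at (215,60) and (325,105)). Pad height triangulates to about 11 to 16 mm, which is plausible. Descending now to grip.

Request:
arm_command(steps=[[1,[0,0,2.5],0],[1,[0,0,2.5],0],[1,[0,0,1.0],0],[1,[0,0,0],0],[1,[0,0,0],0]])

```text
clock: 7.87
ee_pos: [0.4294, -0.2229, 0.2128]
orientation: [0.0, 0.981, 0.194, -0.0]
wrist_force: [-0.0, 0.6, -0.6]
gripper_width: 0.0874
grasp_force: 0.0
```

Request:
arm_command(steps=[[-1,[0,0,0],0],[-1,[0,0,0],0],[-1,[0,0,0],0],[-1,[0,0,0],0],[-1,[0,0,0],0]], newtons=40)

```text
clock: 8.28
ee_pos: [0.4298, -0.2227, 0.2131]
orientation: [0.0, 0.981, 0.194, 0.0]
wrist_force: [0.0, 0.0, 0.0]
gripper_width: 0.0579
grasp_force: 0.0
```

Request:
arm_command(steps=[[-1,[0,0,0],0],[-1,[0,0,0],0],[-1,[0,0,0],0],[-1,[0,0,0],0],[-1,[0,0,0],0]])

```text
clock: 8.7
ee_pos: [0.4295, -0.2226, 0.2126]
orientation: [-0.0, 0.981, 0.194, -0.0]
wrist_force: [-1.0, 0.4, 0.4]
gripper_width: 0.0248
grasp_force: 0.0
```

Request:
arm_command(steps=[[-1,[0,0,0],0],[-1,[0,0,0],0],[-1,[0,0,0],0],[-1,[0,0,0],0],[-1,[0,0,0],0]])

```text
clock: 9.12
ee_pos: [0.4294, -0.2228, 0.2126]
orientation: [0.0, 0.981, 0.194, -0.0]
wrist_force: [0.1, -1.8, -1.2]
gripper_width: 0.0152
grasp_force: 40.0
```

Request:
arm_command(steps=[[-1,[0,0,-0.5],0],[-1,[0,0,-1],0],[-1,[0,0,-1],0],[-1,[0,0,-1],0],[-1,[0,0,-0.5],0]])

```text
clock: 9.53
ee_pos: [0.4301, -0.223, 0.2544]
orientation: [0.0, 0.981, 0.194, 0.001]
wrist_force: [0.9, 0.3, -4.5]
gripper_width: 0.0149
grasp_force: 40.0
```

The grip holds and the lamp is off the dock (4.5 N). Next I'll raise it a little and turn it by -2.515 rad so the lens faces the board side.

Request:
arm_command(steps=[[-1,[0,0,-1],-0.06],[-1,[0,0,-1],-0.1],[-1,[0,0,0],-0.12],[-1,[0,0,0],-0.12],[-1,[0,0,0],-0.12]])

```text
clock: 9.95
ee_pos: [0.4296, -0.2226, 0.2734]
orientation: [0.0, 0.897, 0.443, 0.001]
wrist_force: [-0.2, -0.2, -4.9]
gripper_width: 0.0147
grasp_force: 40.0
```

Request:
arm_command(steps=[[-1,[0,0,0],-0.12],[-1,[0,0,0],-0.12],[-1,[0,0,0],-0.12],[-1,[0,0,0],-0.12],[-1,[0,0,0],-0.12]])

```text
clock: 10.37
ee_pos: [0.4295, -0.2226, 0.2731]
orientation: [0.0, 0.726, 0.688, 0.0]
wrist_force: [-0.6, -1.0, -6.3]
gripper_width: 0.0149
grasp_force: 40.0
```

Request:
arm_command(steps=[[-1,[0,0,0],-0.12],[-1,[0,0,0],-0.12],[-1,[0,0,0],-0.12],[-1,[0,0,0],-0.12],[-1,[0,0,0],-0.12]])

```text
clock: 10.78
ee_pos: [0.4294, -0.2226, 0.2731]
orientation: [0.0, 0.49, 0.872, 0.0]
wrist_force: [-0.2, 0.1, -5.5]
gripper_width: 0.015
grasp_force: 40.0
```

Request:
arm_command(steps=[[-1,[0,0,0],-0.12],[-1,[0,0,0],-0.12],[-1,[0,0,0],-0.12],[-1,[0,0,0],-0.12],[-1,[0,0,0],-0.12]])

```text
clock: 11.2
ee_pos: [0.4295, -0.2226, 0.2731]
orientation: [0.0, 0.211, 0.978, 0.0]
wrist_force: [0.2, -0.5, -5.8]
gripper_width: 0.0148
grasp_force: 40.0
```

Request:
arm_command(steps=[[-1,[0,0,0],-0.1],[-1,[0,0,0],-0.09],[-1,[0,0,0],0],[-1,[0,0,0],0],[-1,[0,0,0],0]])

```text
clock: 11.62
ee_pos: [0.4295, -0.2226, 0.2729]
orientation: [0.0, 0.121, 0.993, 0.0]
wrist_force: [0.0, 0.1, -4.1]
gripper_width: 0.0151
grasp_force: 40.0
```

Run:
```python
from bench import env
import numpy as np
s=env.sense();q=s['orientation'];p=s['ee_pos'];psi=2*np.arctan2(q[2],q[1])-np.pi/2
v=np.array([.5525,.028])-p[:2];y=np.array([np.cos(psi),np.sin(psi)]);x=np.array([-y[1],y[0]])
print(p,psi,s['joints'],'tool dx,dy',v@x,v@y,s['wrist_force'],s['torque'],s['gripper_width'])
```

```text
[ 0.42949781 -0.22263409  0.27287942] 1.3273012010300316 [-0.15316776  0.12572011  0.55707664  1.99095241 -0.07687849  1.04479864
  1.76629909] tool dx,dy -0.05894687111937843 0.27289604435757314 [ 0.04884331  0.10950399 -4.1021665 ] [-0.04604385  0.01019472 -0.00766023] 0.0151077233910638
```

Request:
arm_command(steps=[[-1,[-0.2,1.0,0],0],[-1,[-0.45,2.0,0],0],[-1,[-0.65,3.0,0],0],[-1,[-0.65,3.0,0],0],[-1,[-0.65,3.0,0],0]])

```text
clock: 12.03
ee_pos: [0.484, -0.1103, 0.2728]
orientation: [0.0, 0.121, 0.993, 0.0]
wrist_force: [0.9, -0.3, -5.7]
gripper_width: 0.015
grasp_force: 40.0
```

Request:
arm_command(steps=[[-1,[-0.65,3.0,0],0],[-1,[-0.65,3.0,0],0],[-1,[-0.65,3.0,0],0],[-1,[-0.65,3.0,0],0],[-1,[-0.5,2.3,0],0]])

```text
clock: 12.45
ee_pos: [0.5484, 0.0234, 0.2725]
orientation: [0.0, 0.119, 0.993, 0.001]
wrist_force: [0.7, 0.9, -4.8]
gripper_width: 0.0155
grasp_force: 40.0
```

Request:
arm_command(steps=[[-1,[-0.2,1.0,0],0],[-1,[0,0,0],0],[-1,[0,0,0],0]])

```text
clock: 12.7
ee_pos: [0.5515, 0.0283, 0.2723]
orientation: [-0.001, 0.12, 0.993, -0.001]
wrist_force: [-0.8, -1.6, -5.6]
gripper_width: 0.0149
grasp_force: 40.0
```

```bash
cat > at.py <<'E'
from bench import env
from h import *
import sys
s=env.sense();q=s['orientation'];p=s['ee_pos'];psi=2*np.arctan2(q[2],q[1])-np.pi/2
v=np.array([.5525,.028])-p[:2];y=np.array([np.cos(psi),np.sin(psi)]);x=np.array([-y[1],y[0]])
print(p,psi,'tool dx,dy',v@x,v@y,s['wrist_force'])
d={n:env.camera(n) for n in('scene','top')};pickle.dump(d,open(sys.argv[1]+'.pkl','wb'))
cv2.imwrite(f'pics/{sys.argv[1]}.png',np.hstack([cv2.resize(d['scene']['color'][110:290,260:400],(420,540),interpolation=cv2.INTER_CUBIC),cv2.resize(d['top']['color'][140:320,240:365],(375,540),interpolation=cv2.INTER_CUBIC)]))
E
python3 at.py p5
```

```text
[0.55145935 0.02826057 0.27228718] 1.3301372790045858 tool dx,dy -0.001072765802773117 -5.0245117941526965e-06 [-0.78175536 -1.62151269 -5.57681647]
```

View pics/p5.png

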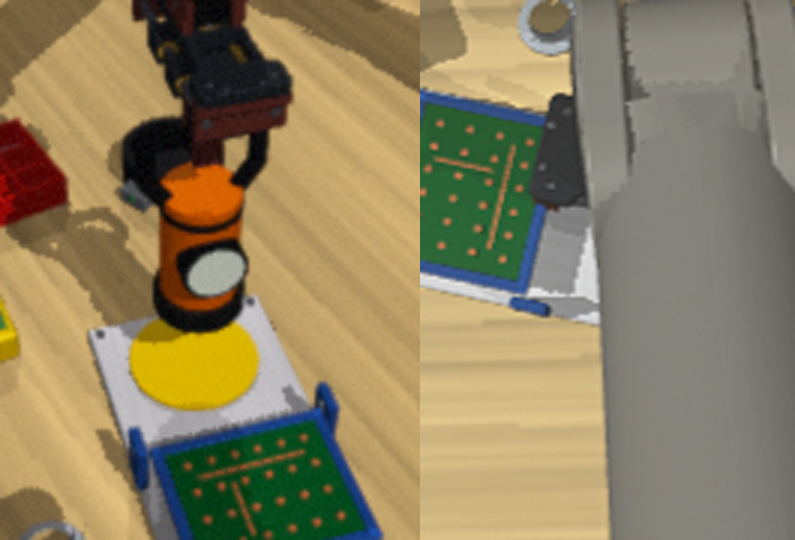

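The lens faces the board and the foot hangs over the pad (foot at about (326,210) in the full frame). I'll lower it to just above the pad and check the centring.

Request:
arm_command(steps=[[-1,[0,0,1.5],0],[-1,[0,0,2.0],0],[-1,[0,0,2.0],0],[-1,[0,0,1.0],0],[-1,[0,0,0],0]])

```text
clock: 13.22
ee_pos: [0.55, 0.0269, 0.2056]
orientation: [-0.002, 0.121, 0.993, -0.001]
wrist_force: [0.4, 0.4, -4.0]
gripper_width: 0.0151
grasp_force: 40.0
```

```bash
python3 at.py p6
python3 - <<'E'
from h import *
d=pickle.load(open('p6.pkl','rb'));c=d['scene']
print([proj(c,x).round(1) for x in([.5525,.028,.016],[.5525,.028,.154])])
hsv=cv2.cvtColor(c['color'],cv2.COLOR_BGR2HSV);m=cv2.inRange(hsv,(3,150,80),(16,255,255));M=np.zeros_like(m);M[130:270,290:370]=m[130:270,290:370]
k=big(M);x,y,w,h=cv2.boundingRect(k);print(x,y,w,h)
for r in range(y,y+h,8):
    cs=np.nonzero(M[r])[0];print(r,cs.min(),cs.max(),(cs.min()+cs.max())/2)
a=M[y:y+12]
E
```

```text
[0.54995135 0.02689495 0.20561694] 1.3278008305055287 tool dx,dy -0.0022078846106304297 0.0016858142712565312 [ 0.44062431  0.4459263  -4.02944361]
[array([325. , 228.1]), array([325.9, 191.9])]
313 184 28 46
184 321 323 322.0
192 315 340 327.5
200 316 338 327.0
208 313 338 325.5
216 314 318 316.0
224 316 337 326.5
```

View pics/p6.png

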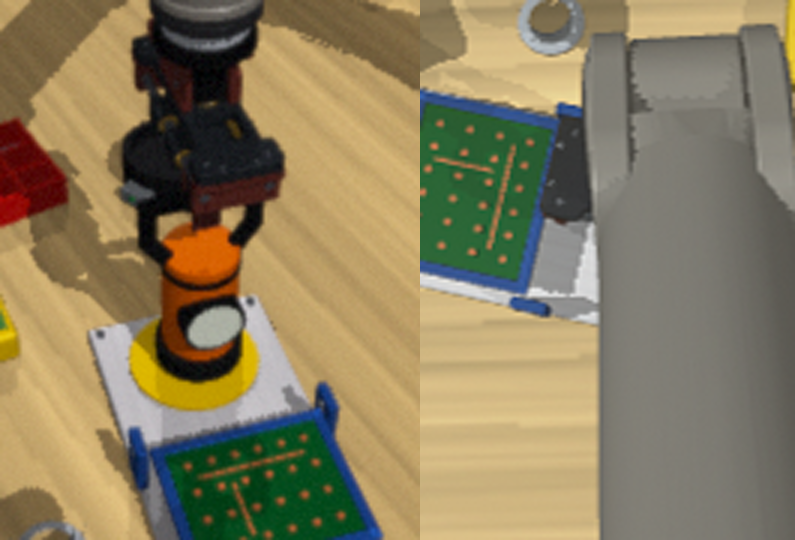

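Run:
```python
from h import *
d=pickle.load(open('p6.pkl','rb'));c=d['scene']
a=np.linspace(0,2*np.pi,73)
for n,z,r in(('foot',.023,.04),('foot.016',.016,.04),('bodytop',.153,.034),('pad',.016,.06)):
    for cx,cy in((.550,.027),):
        if n=='pad':cx,cy=.5525,.028
        p=np.array([proj(c,[cx+r*np.cos(t),cy+r*np.sin(t),z]) for t in a]);print(n,p.min(0).round(1),p.max(0).round(1))
im=c['color'];hsv=cv2.cvtColor(im,cv2.COLOR_BGR2HSV)
ye=cv2.inRange(hsv,(20,150,60),(35,255,255));Y=np.zeros_like(ye);Y[205:260,290:360]=ye[205:260,290:360]
x,y,w,h=cv2.boundingRect(big(Y));print('yellow',x,y,x+w-1,y+h-1)
V=hsv[...,2]
for r in(228,230,232,234):print(r,[int(v) for v in V[r,306:346]])
for col in(322,326,330):print(col,[int(v) for v in V[222:250,col]])
for col in(324,328):print(col,[tuple(map(int,hsv[r,col])) for r in range(182,208,2)])
```

```text
foot [311.1 215.2] [340.1 237.1]
foot.016 [311.1 216.9] [340.  238.8]
bodytop [313.  182.5] [340.1 201.1]
pad [303.2 212.3] [346.7 245.3]
yellow 303 216 345 246
228 [220, 219, 218, 200, 150, 129, 46, 4, 7, 13, 21, 28, 47, 76, 110, 133, 142, 145, 154, 156, 159, 160, 160, 162, 156, 159, 154, 103, 69, 28, 16, 19, 17, 41, 115, 211, 218, 220, 219, 215]
230 [218, 221, 220, 218, 201, 150, 100, 39, 8, 13, 10, 12, 16, 18, 21, 30, 45, 57, 69, 74, 70, 75, 73, 68, 41, 30, 20, 19, 23, 16, 20, 10, 33, 99, 188, 215, 218, 220, 218, 215]
232 [220, 219, 217, 220, 219, 211, 173, 111, 59, 19, 13, 16, 2, 11, 14, 14, 14, 18, 12, 13, 21, 20, 15, 9, 18, 17, 18, 20, 13, 11, 22, 58, 138, 182, 195, 216, 218, 220, 218, 214]
234 [219, 218, 220, 220, 220, 217, 196, 192, 171, 119, 83, 40, 17, 18, 12, 13, 9, 11, 10, 19, 20, 17, 10, 11, 18, 14, 20, 21, 34, 66, 116, 175, 189, 192, 200, 219, 218, 218, 215, 197]
322 [72, 57, 62, 86, 106, 141, 142, 107, 45, 19, 14, 18, 9, 14, 56, 165, 190, 193, 191, 196, 194, 192, 193, 192, 169, 164, 166, 170]
326 [172, 175, 172, 132, 96, 148, 159, 159, 70, 28, 21, 13, 20, 16, 25, 93, 175, 192, 191, 193, 194, 190, 193, 191, 172, 163, 167, 165]
330 [176, 175, 172, 132, 104, 152, 156, 103, 41, 19, 18, 18, 18, 18, 66, 171, 191, 192, 193, 192, 195, 192, 192, 184, 173, 172, 172, 169]
324 [(10, 145, 51), (6, 169, 65), (7, 196, 69), (13, 255, 147), (14, 253, 216), (14, 255, 217), (14, 255, 215), (13, 253, 219), (14, 255, 217), (13, 255, 215), (12, 255, 162), (12, 239, 94), (7, 176, 42)]
328 [(179, 153, 35), (4, 168, 38), (11, 242, 135), (13, 246, 219), (14, 255, 214), (14, 255, 219), (14, 254, 218), (13, 247, 219), (13, 255, 216), (12, 255, 193), (12, 255, 174), (12, 255, 121), (5, 156, 49)]
```

The foot spans columns 312 to 340 and goes down to row 237, as predicted. The pad spans 303 to 346 and goes down to row 246. So the lamp is within about 4 mm of centre. I'll correct by 3 mm and set it down.

Request:
arm_command(steps=[[-1,[-0.3,0.3,0],0],[-1,[0,0,0.3],0],[-1,[0,0,0.2],0],[-1,[0,0,0.15],0],[-1,[0,0,0],0]])

```text
clock: 13.73
ee_pos: [0.5553, 0.0307, 0.2009]
orientation: [-0.0, 0.12, 0.993, -0.0]
wrist_force: [-0.2, -0.5, -4.9]
gripper_width: 0.0153
grasp_force: 40.0
```

Request:
arm_command(steps=[[-1,[0,0,0.15],0],[-1,[0,0,0.1],0],[-1,[0,0,0],0]])

```text
clock: 13.98
ee_pos: [0.5556, 0.0307, 0.1987]
orientation: [0.0, 0.12, 0.993, 0.0]
wrist_force: [-0.3, 0.0, -5.3]
gripper_width: 0.015
grasp_force: 40.0
```

Request:
arm_command(steps=[[-1,[0,0,0.1],0],[-1,[0,0,0],0]])

```text
clock: 14.15
ee_pos: [0.5562, 0.0306, 0.1986]
orientation: [0.001, 0.12, 0.993, 0.0]
wrist_force: [-2.4, -0.5, 3.3]
gripper_width: 0.0152
grasp_force: 40.0
```

Request:
arm_command(steps=[[-1,[0,0,0.1],0],[-1,[0,0,0],0]])

```text
clock: 14.32
ee_pos: [0.5568, 0.0306, 0.1987]
orientation: [0.001, 0.12, 0.993, 0.001]
wrist_force: [-3.7, -0.1, 11.1]
gripper_width: 0.015
grasp_force: 40.0
```

Contact is confirmed. I'll ease the load, release and withdraw upward.

Request:
arm_command(steps=[[-1,[0,0,-0.1],0],[-1,[0,0,0],0],[0.3,[0,0,0],0],[0.3,[0,0,0],0],[0.3,[0,0,0],0]])

```text
clock: 14.73
ee_pos: [0.5557, 0.0307, 0.1976]
orientation: [0.0, 0.12, 0.993, 0.0]
wrist_force: [-0.2, -0.8, -0.5]
gripper_width: 0.0316
grasp_force: 0.0
```

Request:
arm_command(steps=[[0.3,[0,0,0],0],[0.3,[0,0,0],0],[0.3,[0,0,0],0],[0.3,[0,0,0],0],[0.3,[0,0,0],0]])

```text
clock: 15.15
ee_pos: [0.5555, 0.0306, 0.1976]
orientation: [-0.0, 0.12, 0.993, -0.0]
wrist_force: [0.5, 0.5, -0.4]
gripper_width: 0.0571
grasp_force: 0.0
```

Request:
arm_command(steps=[[0.3,[0,0,-1],0],[0.3,[0,0,-2],0],[0.3,[0,0,-3],0],[0.3,[0,0,-4],0],[0.3,[0,0,-4],0]])

```text
clock: 15.57
ee_pos: [0.5548, 0.0303, 0.3395]
orientation: [-0.001, 0.12, 0.993, -0.0]
wrist_force: [2.0, 1.1, 0.2]
gripper_width: 0.0569
grasp_force: 0.0
```

Request:
arm_command(steps=[[0.3,[2,-3.5,0],0],[0.3,[2,-3.5,0],0],[0.3,[2,-3.5,0],0],[0.3,[2,-3.5,0],0],[0.3,[2,-3.5,0],0]])

```text
clock: 15.98
ee_pos: [0.4151, -0.1169, 0.3383]
orientation: [0.0, 0.12, 0.993, 0.0]
wrist_force: [0.4, -0.5, 0.7]
gripper_width: 0.057
grasp_force: 0.0
```

```bash
python3 at.py p7
```

```text
[ 0.41514876 -0.11687735  0.33832138] 1.3298334241266536 tool dx,dy -0.09880975887645584 0.17346885042957053 [ 0.35047529 -0.48792022  0.74516144]
```

View pics/p7.png

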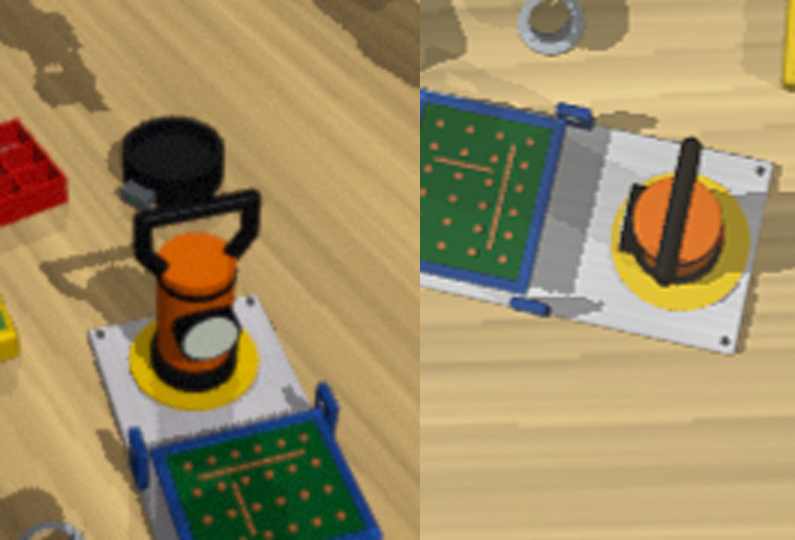

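The lamp stands upright inside the pad with its lens (213,338) facing the board, and its handle is parallel to the hinge. The board is flat and the gripper is clear.

```bash
python3 -c "
from bench import env
print(env.finish_job())"
```

```text
the job is handed in; nothing more can be done
None
```

The job is handed in: the board frame is turned over and lies flat on its rests with the solder side up, and the lamp stands upright within the yellow pad with its lens facing the board; the hand-in gave no verdict.

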